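# Hang the inlay caddy on the bench cleat

## Robot

A 6-joint arm with a two-finger parallel gripper is mounted at the origin on the work surface. World frame = base frame: x ahead of the robot, y to its left, z up, the work surface at z = 0. Lengths are in m, angles in rad, forces in N, time in s.
With the tool pointing down it reaches from about 0.375 to 0.925 m from the base axis. Payload 5.7 kg.
Tool frame: the origin (TCP) lies midway between the tips of the shut fingers; the grasp point (between the pads) lies 19 mm behind it; y points along the fingers, z is the direction in which the jaws open and shut, and the axes are right-handed (so a half turn about y gives the same grasp; the last joint's range is limited). The gripper opens to 88 mm and grips with 3 to 60 N. Pads are 20 mm wide; open, the fingers measure 115 mm over their backs; the gripper's body (75 mm by 178 mm) begins 61 mm behind the grasp point.
Start: joints at [-1.253, 0.359, 1.51, -0, 1.272, -0.115], TCP at [0.252, -0.545, 0.223] pointing down, gripper open.
Joint ranges: [-2.97, 2.97], [-1.01, 2.36], [0.21, 2.38], [-0.96, 4.11], [0.2, 2.71], [-2.98, 2.98]. Speed limits (rad/s): [2.39, 2.39, 3.14, 3.14, 3.14, 3.14].

## Interface

Orientations are given as [roll, pitch, yaw] about the fixed x, y, z axes, in that order (R = Rz(yaw) Ry(pitch) Rx(roll)).
In Python, from cell import bot gives the robot as it stands. The module is installed in compiled form; this text tells all that it offers.
- The arm moves only by the tool drive_tool, never from a script. Its argument "increments" is one flat list of numbers, 7 for each row, row after row: the closure, from 0 (fully open) to 1 (shut), then the shift along the tool's x, y, z in mm, then the turn, a rotation vector about the tool's x, y, z in rad. A call has exactly 10 rows; each row is the pose to reach, as a shift and turn from the pose commanded when the call began, along the tool's axes at that moment; what a row does not reach only later rows make up. A row lasts 1/12 s, in which the tool goes at most 41.7 mm and 7.16 degrees, less where a joint would pass 70% of its speed; a pose out of reach is approached as far as the arm can. A call with a gripper value outside its range is refused whole. The fingers move at their own pace and stop on an object; "squeeze" is the grip in N (left out, the last holds). Time passes only in rows, so rows that repeat a pose let the fingers close, or fill a call up. It gives the time, the measured TCP pose, the force and the opening at its end, in the units of the state.
- bot.state(): the state, without advancing time (a new reading comes with each control period).
- bot.capture(name): name is "side" or "top"; returns a dict with "pixels" (384x512x3 uint8, red, green, blue), "camera_matrix" (3x3 intrinsics, pixels), "dist_coeffs" ([k1, k2, p1, p2, k3] as OpenCV has them; the pictures are not rectified), "eye" and "attitude" of the camera in the world. Camera axes: x right, y down, z forward; pixel columns grow to the right and rows downward; lengths in m; the calibration is good to about 2 mm. A picture is of the moment at which its call begins. There is no depth.
- bot.finish_job(): hands the job in, once; it reports no verdict.
Trained networks look in a picture, given as the dict that the camera call returned (one of the last four; its "shot" number tells which), for a name from the list of things; names that differ only in an ending like _2 or _b are one class to them, and where a whole thing is asked for, a point or a joint stands for the part that bears it (a point fixed in the world has none). Each returns a list of dicts, best first, with "score" (0 to 1); they miss things now and then, are a little off and sometimes report something else, mostly with a low value. They report only what shows in the picture. A call takes as long as a camera call. They do not tell look-alikes from the thing itself.
- bot.look_for(picture, name): "position" ([x, y, z] in m, in world coordinates, good to about 4 mm: the middle of the surface that is visible of it).
- bot.mark_of(picture, name): "position" ([x, y, z] in m, in world coordinates, good to about 4 mm: a listed point, or the origin of a listed thing).
The state is a dict: "clock": time; "joint_positions": joint angles; "qvel": joint speeds; "effort": joint torques, N m; "position": TCP position; "eef_rot": TCP orientation; "wrist_force": force on the tool from outside, world axes, zero at the start; "torque": the same for the moment, N m; "width": finger opening in m.
Only numpy, scipy, OpenCV 4.12 (cv2) and the standard library are available. Lean on these libraries where they do the work, as an engineer would, in place of code of your own. Each camera call takes 0.05 s, during which the arm holds its last target.

## Task

Hang the wooden caddy that has the slanted strip on its back on the empty cleat board at the left of the bench: tilt it clearly (some 15 degrees) to bring its strip over the cleat, then let it down so that it drops fully home behind the cleat, and let go. It should hang level and square, about the middle of the cleat and clear of the bench. Leave the other caddy, which has no strip, where it stands.

Things in the scene. Friction and masses are not known exactly. Their poses are not given: they have to be found in the camera images.
- hang_caddy: Plywood caddy with rear strip: open box 84 deep (x) by 130 wide (y); side and front walls 50 high, rear wall (+x) 85. In the middle (x = 0) an upright handle plate, 12 thick in x, 94 wide in y, top at z 125: grip its 12 mm near the top. Origin: centre of underside, z up, x to its rear. 0.3 to 0.45 kg. Starts upright on the bench, rear within about 40 degrees of facing the board. All in mm.
- strip_tail (a point): Middle of the lower rear edge of the caddy's strip, at (83, 0, 37) mm in the frame of hang_caddy, same axes. The strip, 8 thick and 110 wide in y, slants from the rear wall down and rearward at 50 degrees from level: under face from (x 42, z 80) to (x 80, z 35), outermost corner (x 86, z 40).
- cleat_board: Fixed upright board 300 wide (y), 120 high. Origin: middle of its front face's foot; z up, x into the board. Cleat: slat 200 long in y, 8 thick, rising outward from the face at 50 degrees, top face (x 0, z 56) to lip (x -36, z 99), front corner x -42. Batten below, 44 deep. Caddy home: axes parallel to the board's, origin at (-87, 0, 30); freed a few mm above, it slides home. All in mm.
- plain_caddy: The bystander: the same caddy, size and handle, but with no strip behind. Origin: centre of its underside, axes as for hang_caddy. Either caddy may be the nearer to the board.
Things that resemble listed ones, but are neither listed nor needed, are in the scene too. What is shaped like the hang_caddy but orange or purple is not meant.

How it is judged:
By the outcome, as a careful person would: the job done as asked, in the order asked, and still so for the second after the job is handed in, with the robot touching nothing.
It also fails if it takes over 38 s, if anything falls off the work surface, if the arm or the gripper's body presses on something with over 40 N, if the wrist force passes 120 N, or if a joint passes its speed limit or range.

## Working session

There is one attempt and no reset: what is moved stays moved. The work goes in short steps, Python scripts to look and compute and a tool call to move; the robot and the scene stay as the last step left them, time stands still between calls to the robot, and variables do not carry over. Pictures are saved under pics/ and viewed, and the job is handed in when it is done.

Besides the shell and the picture viewer there is one more tool, called by a JSON object that holds its "name" and its "arguments". drive_tool: Moves the arm, as the interface text tells. Its arguments: {"type":"object","properties":{"increments":{"type":"array","items":{"type":"number"}},"squeeze":{"type":"number"}},"required":["increments"]}

```bash
mkdir -p pics; ls
cat > h.py <<'E'
import numpy as np, cv2
from cell import bot
from scipy.spatial.transform import Rotation as R
def snap(n,f):
    p=bot.capture(n); cv2.imwrite('pics/'+f,p['pixels'][:,:,::-1]); return p
E
python3 - <<'E'
from h import *
s=bot.state()
for k,v in s.items(): print(k,v)
for n in ['side','top']:
    p=snap(n,n+'0.png'); print(n,p['camera_matrix'],p['dist_coeffs'],p['eye'],p['attitude'],p.keys())
    for t in ['hang_caddy','strip_tail','cleat_board','plain_caddy']:
        try:
            print(t,'LOOK',[(np.round(d['position'],4),round(d['score'],2)) for d in bot.look_for(p,t)])
            print(t,'MARK',[(np.round(d['position'],4),round(d['score'],2)) for d in bot.mark_of(p,t)])
        except Exception as e: print(t,e)
print(bot.state()['clock'])
E
```

```text
pics
clock 0.0
joint_positions [-1.25310192e+00  3.59515846e-01  1.51143001e+00 -4.92174494e-05
  1.27247690e+00 -1.15107371e-01]
qvel [-2.15652199e-03  1.44492976e-03  1.76048982e-04  2.58046283e-03
 -3.85757700e-06  8.23669709e-04]
effort [-1.17207110e-03 -5.15385818e+01 -2.70730019e+01  6.74051489e-02
  3.52425571e-02 -1.39008052e-04]
position [ 0.25140611 -0.54403214  0.22180405]
eef_rot [-1.57261972e+00  1.63487334e-04 -2.70877652e+00]
wrist_force [ 0.73766997 -0.93916847 -0.0519091 ]
torque [0.03047811 0.04043187 0.01684302]
width 0.08830347240506987
side [[381.59827402   0.         257.35300737]
 [  0.         381.59827402 189.07537401]
 [  0.           0.           1.        ]] [0.02808548 0.         0.         0.         0.        ] [ 0.09803573 -0.83448522  0.68222563] [-2.22806461  0.01685176 -0.38433617] dict_keys(['pixels', 'camera_matrix', 'dist_coeffs', 'eye', 'attitude', 'shot'])
hang_caddy LOOK [(array([ 0.1685, -0.3151,  0.0679]), 0.97), (array([0.265 , 0.247 , 0.0404]), 0.96), (array([ 0.253 , -0.5056,  0.0647]), 0.88), (array([ 0.5035, -0.2733,  0.0407]), 0.33)]
h
[... 1122 characters left out ...]
0.0502]), 0.58), (array([ 0.2729, -0.5361,  0.0732]), 0.48)]
hang_caddy MARK [(array([ 0.2673,  0.3164, -0.0008]), 0.63), (array([ 0.4872, -0.0493, -0.0059]), 0.6)]
strip_tail LOOK [(array([0.2481, 0.3004, 0.0513]), 0.73), (array([ 0.2726, -0.5328,  0.0726]), 0.61), (array([ 0.4874, -0.0323,  0.0528]), 0.6)]
strip_tail MARK [(array([0.1809, 0.2935, 0.0397]), 0.82), (array([ 0.2191, -0.5391,  0.0354]), 0.7), (array([0.4882, 0.0338, 0.043 ]), 0.58)]
cleat_board LOOK [(array([0.5536, 0.3575, 0.0786]), 0.97)]
cleat_board MARK [(array([ 0.558 ,  0.3652, -0.0021]), 0.75)]
plain_caddy LOOK [(array([ 0.4739, -0.2632,  0.0533]), 0.83)]
plain_caddy MARK [(array([ 0.4794, -0.2708,  0.0021]), 0.77)]
0.9
```

View pics/side0.png

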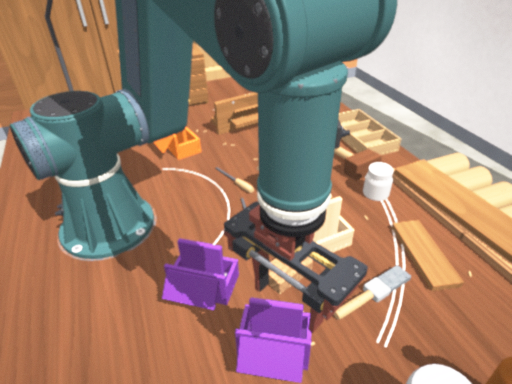

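View pics/top0.png

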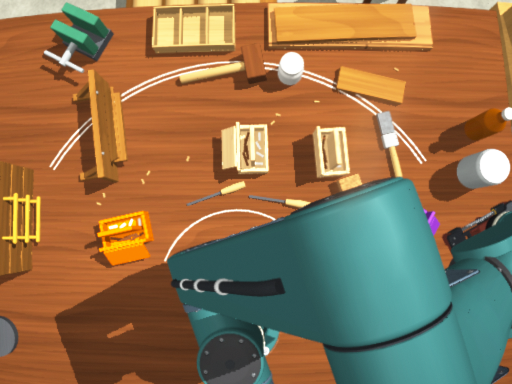

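The top view shows the wooden caddy with a strip at about (247,148), with the strip on its left. The plain one is at (330,152) and the cleat board at (103,125). The orange and purple ones are look-alikes. I'll zoom in for precise poses.

Run:
```python
import cv2
im=cv2.imread('pics/top0.png')
cv2.imwrite('pics/z1.png',cv2.resize(im[105:195,205:365],None,fx=5,fy=5,interpolation=cv2.INTER_CUBIC))
cv2.imwrite('pics/z2.png',cv2.resize(im[60:190,60:150],None,fx=4.5,fy=4.5,interpolation=cv2.INTER_CUBIC))
```

```text
(no output)
```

View pics/z1.png

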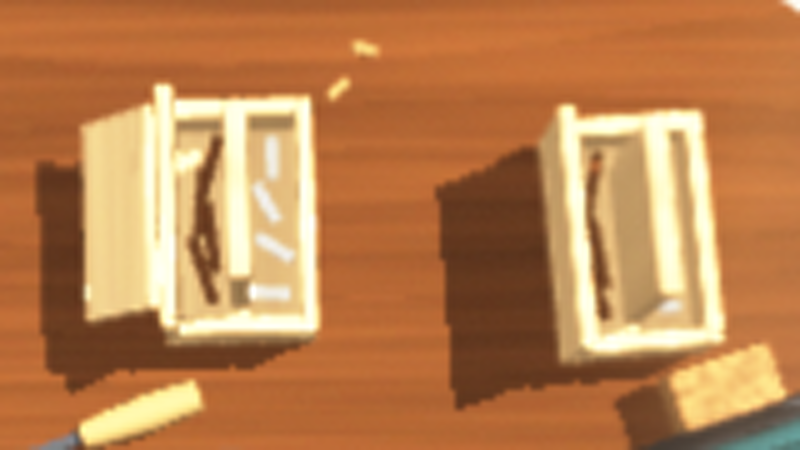

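View pics/z2.png

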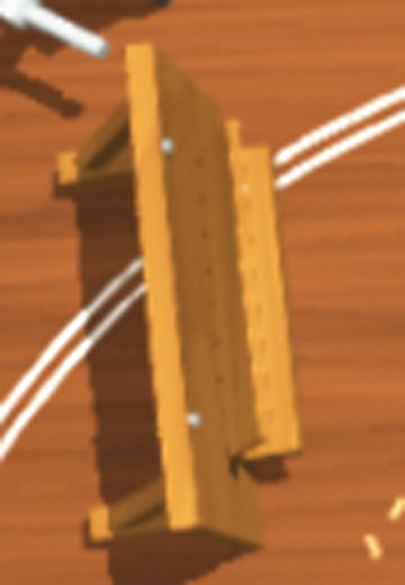

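```bash
cat >> h.py <<'E'
def proj(p,P):
    A=R.from_euler('xyz',p['attitude']).as_matrix()  # camera->world
    rv=cv2.Rodrigues(A.T)[0]; t=-A.T@np.array(p['eye'])
    return cv2.projectPoints(np.asarray(P,float).reshape(-1,3),rv,t,np.array(p['camera_matrix']),np.array(p['dist_coeffs']))[0][:,0]
from scipy.optimize import least_squares
def fit(p,O,U,x0):
    O=np.array(O)/1000.; U=np.array(U,float)
    def W(x): return O@R.from_euler('z',x[2]).as_matrix().T+[x[0],x[1],0]
    r=least_squares(lambda x:(proj(p,W(x))-U).ravel(),x0,loss='soft_l1')
    return r.x,np.round(proj(p,W(r.x))-U,2)
class T(dict): pass
TOP=dict(camera_matrix=[[411.1344186,0,259.51731318],[0,411.1344186,190.56727938],[0,0,1]],dist_coeffs=[-0.13889927,0,0,0,0.],eye=[0.27456054,-0.06139657,1.16938558],attitude=[-3.0564994,-0.00436093,-1.58751738])
E
python3 - <<'E'
from h import *
z1=lambda u:((np.array(u)+.5)/5-.5)+[205,105]
z2=lambda u:((np.array(u)+.5)/4.5-.5)+[60,60]
O=[[42,-65,85],[42,65,85],[-42,-65,50],[-42,65,50],[86,-55,40],[86,55,40],[6,47,125],[-6,47,125]]
U=z1([[155,85],[164,342],[310,97],[318,338],[82,124],[88,320],[231,277],[251,277]])
x,r=fit(TOP,O,U,[.487,-.045,1.57]); print('caddy',x,np.degrees(x[2]));print(r)
O=[[0,-150,120],[0,150,120],[-42,-100,94],[-42,100,94],[0,150,0]]
U=z2([[154,45],[198,527],[268,147],[302,452],[262,547]])
x,r=fit(TOP,O[:4],U[:4],[.557,.363,1.57]); print('board',x,np.degrees(x[2]));print(r)
E
```

```text
caddy [ 0.48909646 -0.05015896  1.58594566] 90.86799287745912
[[ 0.33  0.43]
 [-0.24 -3.24]
 [ 0.18  0.25]
 [ 0.19 -1.67]
 [ 0.18  0.65]
 [-0.17  0.3 ]
 [-0.58  0.27]
 [ 0.09  0.12]]
board [0.551097   0.35041351 1.66234315] 95.24524663995749
[[ 5.09  0.39]
 [ 1.29  2.  ]
 [-1.4  -3.8 ]
 [-4.52 -0.36]]
```

Run:
```python
import cv2
im=cv2.imread('pics/top0.png')
a=cv2.resize(im[65:125,70:135],None,fx=9,fy=9,interpolation=cv2.INTER_NEAREST)
cv2.imwrite('pics/z3.png',a)
a=cv2.resize(im[125:185,70:135],None,fx=9,fy=9,interpolation=cv2.INTER_NEAREST)
cv2.imwrite('pics/z4.png',a)
im=cv2.imread('pics/side0.png')
cv2.imwrite('pics/z5.png',cv2.resize(im[30:180,150:270],None,fx=4,fy=4,interpolation=cv2.INTER_CUBIC))
```

```text
(no output)
```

View pics/z3.png

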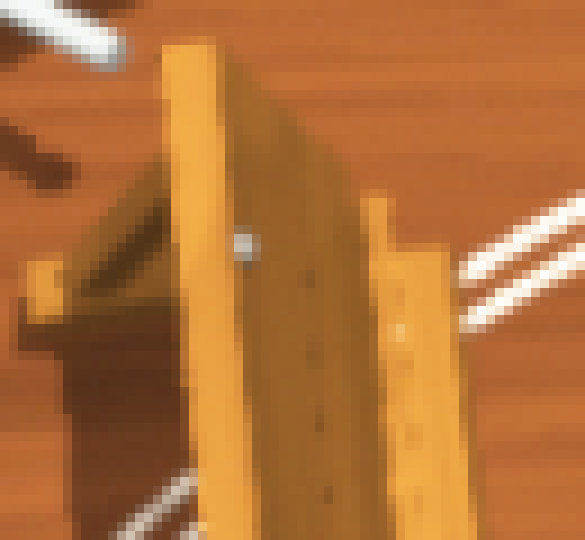

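View pics/z4.png

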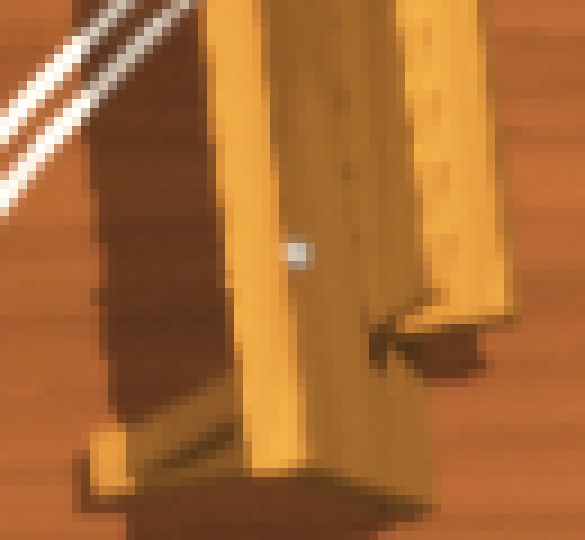

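View pics/z5.png

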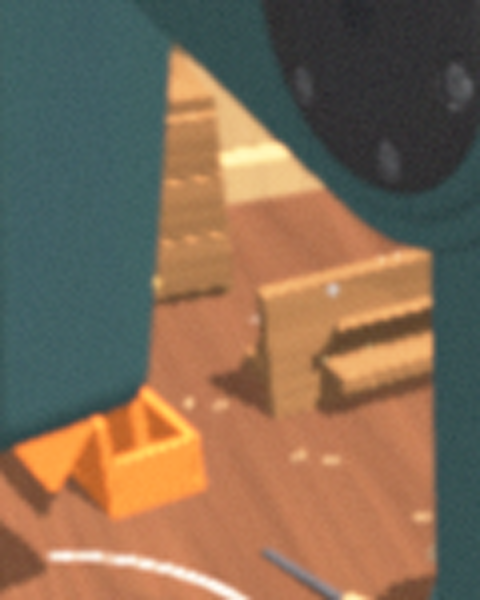

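Run:
```python
from h import *
O=[[0,-150,120],[0,150,120],[0,150,0],[0,-150,0]]
U=[[93.7,69.5],[103.4,176.5],[117.6,180.9],[109,83]]
x,r=fit(TOP,O,U,[.557,.363,1.57]); print('board',x,np.degrees(x[2]));print(r)
M=R.from_euler('z',x[2]).as_matrix()
Q=np.array([[-36,-100,99],[-36,100,99],[-42,-100,94],[-42,100,94],[0,-100,56],[0,100,56]])/1000
W=Q@M.T+[x[0],x[1],0]; print(W.round(3))
print(proj(TOP,W).round(1)); 
im=cv2.imread('pics/top0.png'); k=7
big=cv2.resize(im[55:195,65:150],None,fx=4,fy=4,interpolation=cv2.INTER_CUBIC)
def line(a,b,c):
    P=np.array([a,b])/1000@M.T+[x[0],x[1],0]; q=((proj(TOP,P)-[65,55]+.5)*4).astype(int)
    cv2.line(big,tuple(q[0].tolist()),tuple(q[1].tolist()),c,1)
B=(255,0,0);G=(0,255,0);Rr=(0,0,255)
for z in(0,120): line([0,-150,z],[0,150,z],B)
line([-36,-100,99],[-36,100,99],G);line([-42,-100,94],[-42,100,94],G);line([0,-100,56],[0,100,56],Rr)
for y in(-100,100): line([0,y,56],[-36,y,99],G); line([-36,y,99],[-42,y,94],G)
line([-44,-100,30],[-44,100,30],(255,255,0))
cv2.imwrite('pics/ov1.png',big)
```

```text
board [0.55651966 0.36065188 1.69512394] 97.12344762028178
[[ 0.03 -0.91]
 [-0.41  0.  ]
 [ 0.56  0.49]
 [-0.12  0.26]]
[[0.66  0.337 0.099]
 [0.462 0.313 0.099]
 [0.661 0.331 0.094]
 [0.462 0.307 0.094]
 [0.656 0.373 0.056]
 [0.457 0.348 0.056]]
[[110.4  86.2]
 [116.9 157.2]
 [113.1  86.4]
 [119.7 157.1]
 [103.4  93.2]
 [109.7 161.6]]
```

View pics/ov1.png

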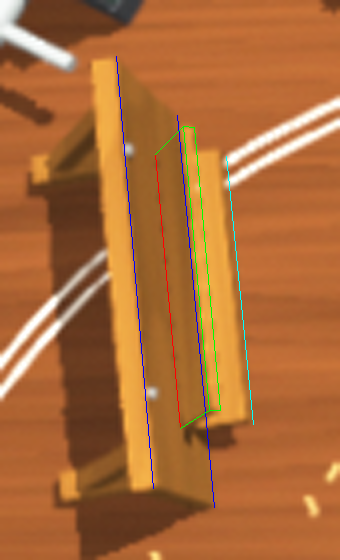

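```bash
cat >> h.py <<'E'
import json,os
def load():
    if os.path.exists('cmd.json'):
        d=json.load(open('cmd.json')); return np.array(d['p']),np.array(d['R'])
    return np.array([.252,-.545,.223]),R.from_euler('xyz',[-np.pi/2,0,-2.7094]).as_matrix()
def to(p,M):
    p0,R0=load(); return np.r_[R0.T@(np.array(p)-p0)*1000,R.from_matrix(R0.T@M).as_rotvec()]
def apply(row):
    p0,R0=load(); row=np.array(row,float)
    p=p0+R0@row[:3]/1000; M=R0@R.from_rotvec(row[3:]).as_matrix()
    json.dump(dict(p=p.tolist(),R=M.tolist()),open('cmd.json','w')); chk()
def chk():
    p,M=load(); s=bot.state(); Ms=R.from_euler('xyz',s['eef_rot']).as_matrix()
    print('t',round(s['clock'],2),'cmd',p.round(4),'meas',np.round(s['position'],4),'rot err',R.from_matrix(M.T@Ms).as_rotvec().round(4),'F',np.round(s['wrist_force'],1),'w',round(s['width'],4),'q',np.round(s['joint_positions'],2))
def down(caddyyaw): # tool frame for caddy with yaw, upright: tool y down, tool z = -caddy x
    return R.from_euler('z',caddyyaw+np.pi/2).as_matrix()@R.from_euler('x',-np.pi/2).as_matrix()
E
python3 - <<'E'
from h import *
z1=lambda u:((np.array(u)+.5)/5-.5)+[205,105]
O=[[42,-65,85],[-42,-65,50],[86,-55,40],[86,55,40],[6,47,125],[-6,47,125]]
U=z1([[155,85],[310,97],[82,124],[88,320],[231,277],[251,277]])
x,r=fit(TOP,O,U,[.487,-.045,1.57]); print('caddy',x,np.degrees(x[2]));print(r)
M=R.from_euler('z',x[2]).as_matrix()
im=cv2.imread('pics/top0.png')
big=cv2.resize(im[105:195,205:285],None,fx=6,fy=6,interpolation=cv2.INTER_CUBIC)
def line(a,b,c):
    P=np.array([a,b])/1000@M.T+[x[0],x[1],0]; q=((proj(TOP,P)-[205,105]+.5)*6).astype(int)
    cv2.line(big,tuple(q[0].tolist()),tuple(q[1].tolist()),c,1)
B=(255,0,0);G=(0,255,0);Rr=(0,0,255)
for a in(-6,6): line([a,-47,125],[a,47,125],B)
line([42,-65,85],[42,65,85],G); line([-42,-65,50],[-42,65,50],G); line([86,-55,40],[86,55,40],Rr)
for y in(-65,65): line([-42,y,50],[42,y,50],G)
line([-42,65,0],[42,65,0],G)
cv2.imwrite('pics/ov2.png',big)
Md=down(x[2]); print(Md.round(3)); print('to',to([x[0],x[1],.223],Md).round(4))
E
```

```text
caddy [ 0.49009269 -0.05016161  1.58950294] 91.07180994715608
[[ 0.24  0.13]
 [ 0.09 -0.15]
 [ 0.11  0.41]
 [-0.1   0.05]
 [-0.52 -0.11]
 [ 0.15 -0.27]]
[[-1.     0.     0.019]
 [-0.019 -0.    -1.   ]
 [ 0.    -1.     0.   ]]
to [-4.234694e+02 -0.000000e+00 -3.496096e+02  0.000000e+00  4.135000e-01
 -0.000000e+00]
```

View pics/ov2.png

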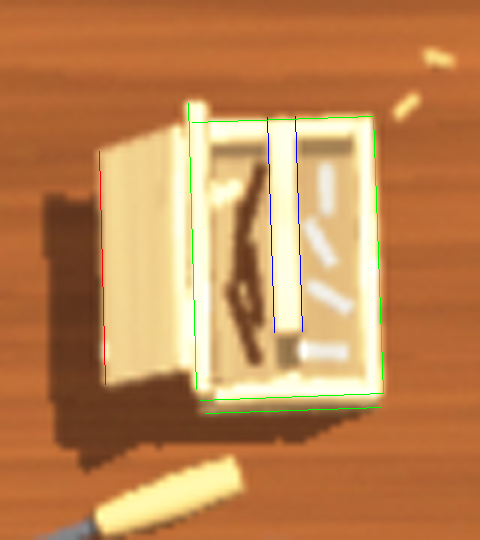

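{"name": "drive_tool", "arguments": {"increments": [0,-31,0,-25.5,0,0.05,0,0,-62,0,-51,0,0.1,0,0,-93,0,-76.5,0,0.15,0,0,-124,0,-102,0,0.2,0,0,-155,0,-127.5,0,0.25,0,0,-186,0,-153,0,0.3,0,0,-217,0,-178.5,0,0.35,0,0,-248,0,-204,0,0.4,0,0,-279,0,-229.5,0,0.4135,0,0,-309,0,-255,0,0.4135,0], "squeeze": 30}}

```text
clock: 1.73
position: [0.4258, -0.1818, 0.223]
eef_rot: [-1.57, 0.001, -3.123]
wrist_force: [0.7, 0.1, 0.9]
width: 0.0878
```

Run:
```python
from h import *
apply([-309,0,-255,0,.4135,0])
M=down(1.5895)
print(to([.4901,-.0502,.223],M).round(4)); print(to([.4901,-.0502,.093],M).round(4))
```

```text
t 1.73 cmd [ 0.4258 -0.184   0.223 ] meas [ 0.4258 -0.1818  0.223 ] rot err [0.0003 0.0006 0.0007] F [0.7 0.1 0.9] w 0.0878 q [-0.55  0.16  1.79  0.    1.19  1.  ]
[ -66.8128   -0.     -132.5931    0.       -0.       -0.    ]
[ -66.8128  130.     -132.5931    0.       -0.       -0.    ]
```

{"name": "drive_tool", "arguments": {"increments": [0,-17,0,-33,0,0,0,0,-34,0,-66,0,0,0,0,-51,0,-99,0,0,0,0,-66.8,0,-132.6,0,0,0,0,-66.8,0,-132.6,0,0,0,0,-66.8,25,-132.6,0,0,0,0,-66.8,50,-132.6,0,0,0,0,-66.8,75,-132.6,0,0,0,0,-66.8,85,-132.6,0,0,0,0,-66.8,85,-132.6,0,0,0]}}

```text
clock: 2.57
position: [0.4873, -0.0497, 0.1356]
eef_rot: [-1.572, -0.005, -3.123]
wrist_force: [-0.7, 0.6, -0.5]
width: 0.0878
```

Run:
```python
from h import *
apply([-66.8,85,-132.6,0,0,0])
p=snap('side','s1.png'); q=snap('top','t1.png')
for a in (p,q):
  print([(np.round(d['position'],4),round(d['score'],2)) for d in bot.mark_of(a,'hang_caddy')],[(np.round(d['position'],4),round(d['score'],2)) for d in bot.mark_of(a,'strip_tail')])
```

```text
t 2.57 cmd [ 0.4901 -0.0502  0.138 ] meas [ 0.4873 -0.0497  0.1356] rot err [-0.0012 -0.0004 -0.0049] F [-0.7  0.6 -0.5] w 0.0878 q [-0.24  0.31  1.84 -0.    1.    1.31]
[(array([ 0.2691,  0.3073, -0.0005]), 0.94), (array([ 0.271 , -0.4731, -0.0013]), 0.84), (array([ 0.488 , -0.0453,  0.001 ]), 0.79), (array([ 0.1839, -0.2817,  0.0005]), 0.75)] [(array([ 0.2265, -0.5416,  0.04  ]), 0.97), (array([ 0.1352, -0.3467,  0.0325]), 0.93), (array([0.1881, 0.2991, 0.0389]), 0.6)]
[(array([ 4.864e-01, -4.930e-02, -3.000e-04]), 0.9), (array([ 2.652e-01, -4.715e-01, -2.000e-04]), 0.88), (array([ 0.1835, -0.2842,  0.0012]), 0.81), (array([0.2636, 0.3121, 0.0005]), 0.7)] [(array([ 0.222 , -0.5382,  0.0383]), 0.93), (array([ 0.1356, -0.3511,  0.0398]), 0.7), (array([0.4903, 0.0321, 0.0391]), 0.68)]
```

View pics/s1.png

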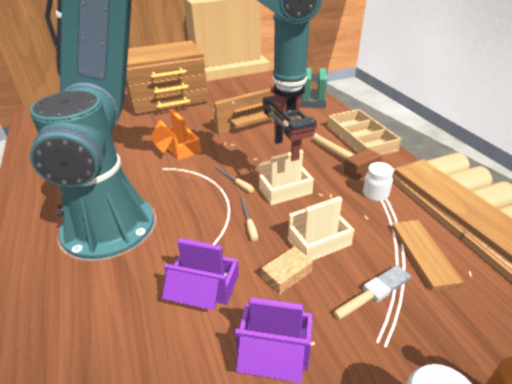

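View pics/t1.png

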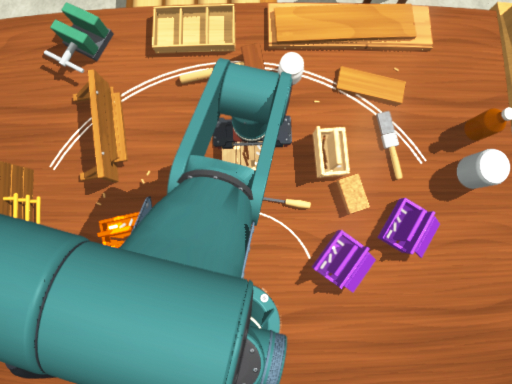

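{"name": "drive_tool", "arguments": {"increments": [0,0,20,0,0,0,0,0,0,38,0,0,0,0,0,0,45,0,0,0,0,0,0,45,0,0,0,0,1,0,45,0,0,0,0,1,0,45,0,0,0,0,1,0,45,0,0,0,0,1,0,45,0,0,0,0,1,0,45,0,0,0,0,1,0,45,0,0,0,0], "squeeze": 35}}

```text
clock: 3.7
position: [0.4896, -0.0497, 0.093]
eef_rot: [-1.571, 0.001, -3.122]
wrist_force: [0.3, -0.5, 0.3]
width: 0.0509
```

Run:
```python
from h import *
apply([0,45,0,0,0,0])
```

```text
t 3.7 cmd [ 0.4901 -0.0502  0.093 ] meas [ 0.4896 -0.0497  0.093 ] rot err [ 0.0001 -0.0006  0.0006] F [ 0.3 -0.5  0.3] w 0.0509 q [-0.24  0.37  1.88  0.    0.88  1.31]
```

{"name": "drive_tool", "arguments": {"increments": [1,0,0,0,0,0,0,1,0,0,0,0,0,0,1,0,0,0,0,0,0,1,0,0,0,0,0,0,1,0,0,0,0,0,0,1,0,0,0,0,0,0,1,0,0,0,0,0,0,1,0,0,0,0,0,0,1,0,0,0,0,0,0,1,0,-5,0,0,0,0]}}

```text
clock: 4.53
position: [0.4884, -0.0495, 0.0969]
eef_rot: [-1.571, -0.002, -3.122]
wrist_force: [0.2, 0.2, -3.1]
width: 0.0114
```

```bash
python3 - <<'E'
from h import *
apply([0,-5,0,0,0,0])
E
python3 - <<'E'
# 2D clearance of caddy profile vs board profile (mm), board frame x,z
import numpy as np, cv2
s=np.array
def strip():
    # under face (42,80)->(80,35), 8 thick on outward/top
    return s([[42,80],[80,35],[86,40],[42,92.]])
body=s([[-42,0],[42,0],[42,85],[-42,50.]])
cleat=s([[0,56],[-36,99],[-42,94],[0,44.]])
batten=s([[0,0],[-44,0],[-44,40],[0,40.]])
board=s([[0,0],[20,0],[20,120],[0,120.]])
def tf(P,x,z,t,piv=(0,112)): # t>0: top leans to +x ; pivot=grasp point; (x,z) = where level origin would be
    c,n=np.cos(np.radians(t)),np.sin(np.radians(t)); q=P-s(piv)
    return np.c_[q[:,0]*c+q[:,1]*n,-q[:,0]*n+q[:,1]*c]+s(piv)+s([x,z])
def hit(A,B):
    r,_=cv2.intersectConvexConvex(A.astype(np.float32),B.astype(np.float32)); return round(r,1)
for t in (15,10,5,0):
  for z in (30,35,40,50,60,70):
    ok=[]
    for x in range(-130,-60,1):
        if sum(hit(tf(P,x,z,t),B) for P in(strip(),body) for B in(cleat,batten,board))<.5: ok.append(x)
    print(t,z,ok and (min(ok),max(ok)),len(ok))
print(tf(s([[83,37],[86,40],[42,0],[-42,0]]),0,0,15).round(1))
E
```

```text
t 4.53 cmd [ 0.4901 -0.0502  0.098 ] meas [ 0.4884 -0.0495  0.0969] rot err [-0.0006 -0.0006 -0.0022] F [ 0.2  0.2 -3.1] w 0.0114 q [-0.24  0.37  1.88  0.    0.9   1.31]
15 30 (-130, -86) 45
15 35 (-130, -88) 43
15 40 (-130, -90) 41
15 50 (-130, -67) 37
15 60 (-130, -65) 42
15 70 (-130, -64) 46
10 30 (-130, -92) 39
10 35 (-130, -95) 36
10 40 (-130, -98) 33
10 50 (-130, -72) 35
10 60 (-130, -72) 37
10 70 (-130, -72) 45
5 30 (-130, -100) 31
5 35 (-130, -103) 28
5 40 (-130, -79) 29
5 50 (-130, -79) 31
5 60 (-130, -79) 32
5 70 (-130, -79) 52
0 30 (-130, -86) 25
0 35 (-130, -86) 25
0 40 (-130, -86) 24
0 50 (-130, -86) 25
0 60 (-130, -86) 37
0 70 (-130, -86) 45
[[ 60.8  18.1]
 [ 64.4  20.2]
 [ 11.6  -7.1]
 [-69.6  14.7]]
```

```bash
cat > g.py <<'E'
import numpy as np, cv2
s=np.array
strip=s([[42,80],[80,35],[86,40],[42,92.]])
body=s([[-42,0],[42,0],[42,85],[-42,50.]])
cleat=s([[0,56],[-36,99],[-42,94],[0,44.]])
batten=s([[0,0],[-44,0],[-44,40],[0,40.]])
board=s([[0,0],[20,0],[20,120],[0,120.]])
def tf(P,x,z,t,piv=(0,112)):
    c,n=np.cos(np.radians(t)),np.sin(np.radians(t)); q=P-s(piv)
    return np.c_[q[:,0]*c+q[:,1]*n,-q[:,0]*n+q[:,1]*c]+s(piv)+s([x,z])
def segd(p,a,b):
    u=np.clip(np.dot(p-a,b-a)/np.dot(b-a,b-a),0,1); return np.linalg.norm(p-a-u*(b-a))
def dist(A,B):
    r,_=cv2.intersectConvexConvex(A.astype(np.float32),B.astype(np.float32))
    if r>0.01: return -r**.5
    return min(min(segd(p,Q[i],Q[i-1]) for p in P for i in range(len(Q))) for P,Q in((A,B),(B,A)))
def clr(x,z,t):
    return [round(min(dist(tf(P,x,z,t),B) for P in(strip,body)),1) for B in(cleat,batten,board)]
E
python3 - <<'E'
from g import *
for t in (15,10,5,0):
  for z in range(30,100,6):
    b=max(((min(clr(x,z,t)),x) for x in range(-100,-60,1)))
    print(t,z,b,clr(b[1],z,t), tf(s([[83,37.]]),b[1],z,t).round(0))
E
```

```text
15 30 (np.float64(6.9), -94) [np.float64(7.4), np.float64(6.9), np.float64(29.6)] [[-33.  48.]]
15 36 (np.float64(10.3), -100) [np.float64(10.3), np.float64(12.9), np.float64(35.6)] [[-39.  54.]]
15 42 (np.float64(7.7), -100) [np.float64(7.7), np.float64(18.9), np.float64(35.6)] [[-39.  60.]]
15 48 (np.float64(5.2), -100) [np.float64(5.2), np.float64(24.9), np.float64(35.6)] [[-39.  66.]]
15 54 (np.float64(2.6), -100) [np.float64(2.6), np.float64(30.9), np.float64(35.6)] [[-39.  72.]]
15 60 (np.float64(4.3), -69) [np.float64(4.3), np.float64(18.6), np.float64(4.6)] [[-8. 78.]]
15 66 (np.float64(6.6), -71) [np.float64(6.8), np.float64(24.4), np.float64(6.6)] [[-10.  84.]]
15 72 (np.float64(8.6), -73) [np.float64(9.1), np.float64(30.4), np.float64(8.6)] [[-12.  90.]]
15 78 (np.float64(10.7), -76) [np.float64(10.7), np.float64(37.1), np.float64(11.6)] [[-15.  96.]]
15 84 (np.float64(13.0), -78) [np.float64(13.0), np.float64(43.2), np.float64(13.6)] [[-17. 102.]]
15 90 (np.float64(15.3), -80) [np.float64(15.3), np.float64(49.4), np.float64(15.6)] [[-19. 108.]]
15 96 (np.float64(17.6), -8
[... 2850 characters left out ...]
.  91.]]
0 60 (np.float64(11.2), -98) [np.float64(11.2), np.float64(23.3), np.float64(12.0)] [[-15.  97.]]
0 66 (np.float64(13.5), -100) [np.float64(13.5), np.float64(29.5), np.float64(14.0)] [[-17. 103.]]
0 72 (np.float64(14.0), -100) [np.float64(16.0), np.float64(34.9), np.float64(14.0)] [[-17. 109.]]
0 78 (np.float64(14.0), -100) [np.float64(16.0), np.float64(40.5), np.float64(14.0)] [[-17. 115.]]
0 84 (np.float64(14.6), -100) [np.float64(16.0), np.float64(46.2), np.float64(14.6)] [[-17. 121.]]
0 90 (np.float64(16.0), -100) [np.float64(16.0), np.float64(51.9), np.float64(17.2)] [[-17. 127.]]
0 96 (np.float64(16.1), -100) [np.float64(16.1), np.float64(57.7), np.float64(21.3)] [[-17. 133.]]
```

```bash
cat >> h.py <<'E'
BO=np.array([.5565,.3607,0]); BY=np.radians(97.12); OFF=0.0 # OFF: lateral correction in board y (m)
def pose(x,z,t,y=0,g=112,tz=93):
    B=R.from_euler('z',BY).as_matrix(); Rt=R.from_euler('y',np.radians(t)).as_matrix()
    p=np.array([x,y,z+g])+Rt@np.array([0,0,tz-g])
    return BO+B@p/1000, B@Rt@down(0)
E
python3 - <<'E'
from h import *
p0,R0=load()
w=[pose(-150,112,15),pose(-78,96,15)]
for a in w: print(a[0].round(4),to(*a).round(4))
print('lift',to(p0+[0,0,.11],R0).round(3))
E
```

```text
[0.5757 0.207  0.2056] [-9.040660e+01 -1.076474e+02 -2.555252e+02  2.616000e-01 -1.050000e-01
  1.380000e-02]
[0.5668 0.2784 0.1896] [-8.281930e+01 -9.164740e+01 -3.271243e+02  2.616000e-01 -1.050000e-01
  1.380000e-02]
lift [  -0. -110.    0.    0.    0.    0.]
```

{"name": "drive_tool", "arguments": {"increments": [1,0,-35,0,0,0,0,1,0,-70,0,0,0,0,1,0,-107.6,0,0,0,0,1,-13,-107.6,-36.5,0.04,-0.015,0.002,1,-26,-107.6,-73,0.08,-0.03,0.004,1,-39,-107.6,-109.5,0.12,-0.045,0.006,1,-52,-107.6,-146,0.16,-0.06,0.008,1,-65,-107.6,-182.5,0.2,-0.075,0.01,1,-78,-107.6,-219,0.24,-0.09,0.012,1,-90.4,-107.6,-255.5,0.2616,-0.105,0.0138]}}

```text
clock: 5.37
position: [0.5747, 0.2101, 0.2053]
eef_rot: [-1.307, -0.0, -3.015]
wrist_force: [-0.5, 0.3, -3.3]
width: 0.012
```

Run:
```python
from h import *
apply([-90.4,-107.6,-255.5,.2616,-.105,.0138])
p=snap('side','s2.png'); q=snap('top','t2.png')
for a in (p,q):
  print([(np.round(d['position'],4),round(d['score'],2)) for d in bot.mark_of(a,'hang_caddy')],[(np.round(d['position'],4),round(d['score'],2)) for d in bot.mark_of(a,'strip_tail')])
chk()
# expected
B=R.from_euler('z',BY).as_matrix(); Rt=R.from_euler('y',np.radians(15)).as_matrix()
for c in ([0,0,0],[83,0,37]): print(BO+B@(np.array([-150,0,112+112])+Rt@(np.array(c)-[0,0,112]))/1000)
```

```text
t 5.37 cmd [0.5757 0.207  0.2056] meas [0.5747 0.2101 0.2053] rot err [ 0.0015 -0.0018  0.0005] F [-0.5  0.3 -3.3] w 0.012 q [ 0.39  0.44  1.45 -0.26  1.33  1.91]
[(array([ 0.1842, -0.2848, -0.0004]), 0.96), (array([ 0.2647,  0.307 , -0.0016]), 0.89), (array([ 0.2684, -0.4704, -0.0076]), 0.68), (array([0.5787, 0.1883, 0.1188]), 0.61)] [(array([ 0.1336, -0.3477,  0.0353]), 0.87), (array([0.5655, 0.2785, 0.1274]), 0.83), (array([ 0.2221, -0.5419,  0.0379]), 0.75), (array([0.1854, 0.2976, 0.0402]), 0.64)]
[(array([0.5807, 0.1945, 0.1122]), 0.88), (array([ 0.1817, -0.2804,  0.0015]), 0.86), (array([2.690e-01, 3.128e-01, 3.000e-04]), 0.78), (array([ 0.2654, -0.4671,  0.0013]), 0.71)] [(array([0.1833, 0.2936, 0.0392]), 0.96), (array([ 0.1311, -0.3485,  0.0422]), 0.91), (array([0.5706, 0.2835, 0.1347]), 0.84), (array([ 0.2207, -0.5424,  0.0375]), 0.63)]
t 5.67 cmd [0.5757 0.207  0.2056] meas [0.5741 0.2064 0.2051] rot err [ 0.0004 -0.0002 -0.0015] F [-0.5 -0.6 -2.7] w 0.0121 q [ 0.39  0.44  1.46 -0.26  1.32  1.91]
[0.57868515 0.18309249 0.11581631]
[0.56756106 0.27214857 0.13007358]
```

View pics/s2.png

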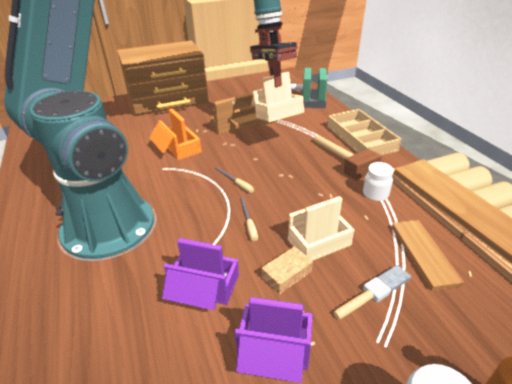

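View pics/t2.png

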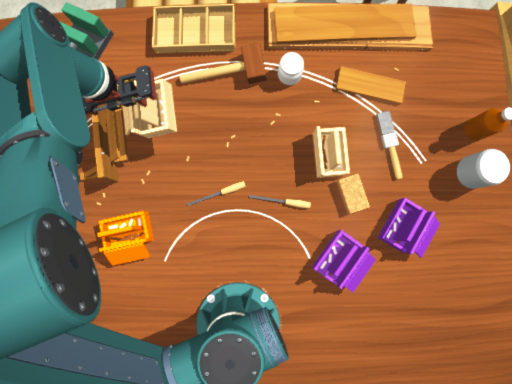

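Run:
```python
from h import *
B=R.from_euler('z',BY).as_matrix(); Rt=R.from_euler('y',np.radians(15)).as_matrix()
S=dict(camera_matrix=[[381.59827402,0,257.35300737],[0,381.59827402,189.07537401],[0,0,1]],dist_coeffs=[0.02808548,0,0,0,0.],eye=[0.09803573,-0.83448522,0.68222563],attitude=[-2.22806461,0.01685176,-0.38433617])
o=np.array([.574,.2064,.2051])-B@Rt@np.array([0,0,.093])
def draw(cam,f,x0,y0,w,h,k,out,dy=0):
    im=cv2.imread('pics/'+f); big=cv2.resize(im[y0:y0+h,x0:x0+w],None,fx=k,fy=k,interpolation=cv2.INTER_CUBIC)
    def L(a,b,c,M=B@Rt,oo=o):
        P=np.array([a,b])/1000@M.T+oo; q=((proj(cam,P)-[x0,y0]+.5)*k).astype(int)
        cv2.line(big,tuple(q[0].tolist()),tuple(q[1].tolist()),c,1)
    G=(0,200,0);Bl=(255,0,0);Rd=(0,0,255)
    for y in(-65,65):
        L([-42,y,0],[42,y,0],G);L([-42,y,50],[42,y,50],G);L([-42,y,0],[-42,y,50],G);L([42,y,0],[42,y,85],G)
    for z in(0,50): L([-42,-65,z],[-42,65,z],G)
    L([42,-65,85],[42,65,85],G); L([86,-55,40],[86,55,40],Rd)
    for x in(-6,6): L([x,-47,125],[x,47,125],Bl)
    for z in(0,120): L([0,-150,z],[0,150,z],(255,255,0),B,BO)
    for y in(-150,150): L([0,y,0],[0,y,120],(255,255,0),B,BO)
    cv2.imwrite('pics/'+out,big)
draw(S,'s2.png',200,60,115,85,6,'s2z.png'); draw(TOP,'t2.png',75,55,110,130,4.6,'t2z.png')
```

View pics/s2z.png

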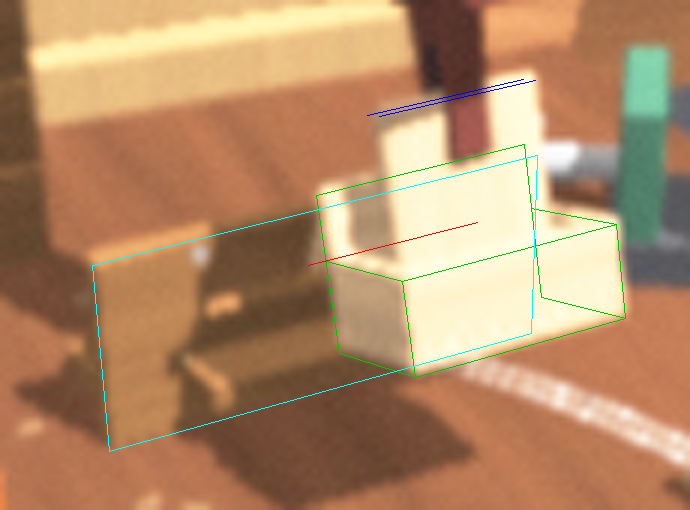

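View pics/t2z.png

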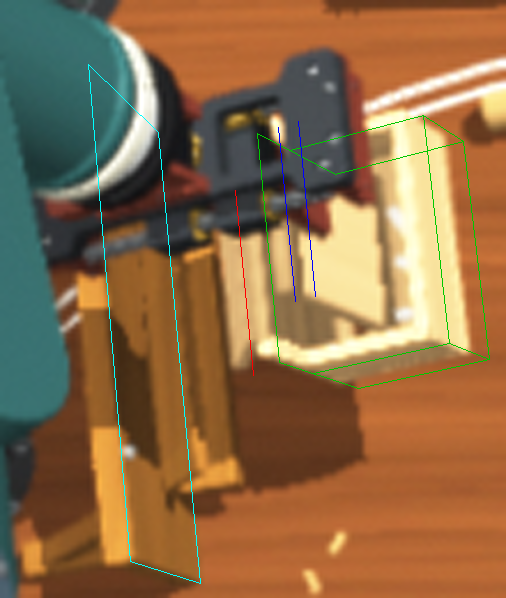

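Run:
```python
from h import *
p=snap('side','s3.png'); q=snap('top','t3.png'); chk()
im=cv2.imread('pics/s3.png'); cv2.imwrite('pics/s3z.png',cv2.resize(im[65:125,245:315],None,fx=9,fy=9,interpolation=cv2.INTER_CUBIC))
im=cv2.imread('pics/t3.png'); cv2.imwrite('pics/t3z.png',cv2.resize(im[75:140,120:185],None,fx=9,fy=9,interpolation=cv2.INTER_CUBIC))
```

```text
t 5.77 cmd [0.5757 0.207  0.2056] meas [0.5743 0.2058 0.2054] rot err [ 0.0002  0.0012 -0.0011] F [-0.   0.4 -2.7] w 0.012 q [ 0.39  0.44  1.46 -0.26  1.32  1.91]
```

View pics/s3z.png

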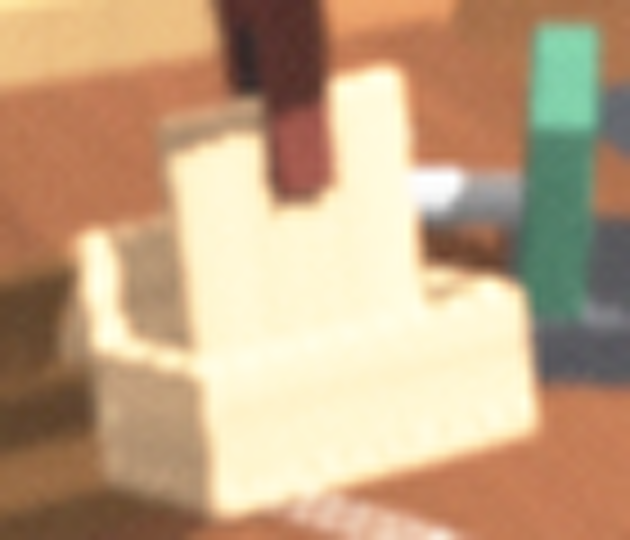

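View pics/t3z.png

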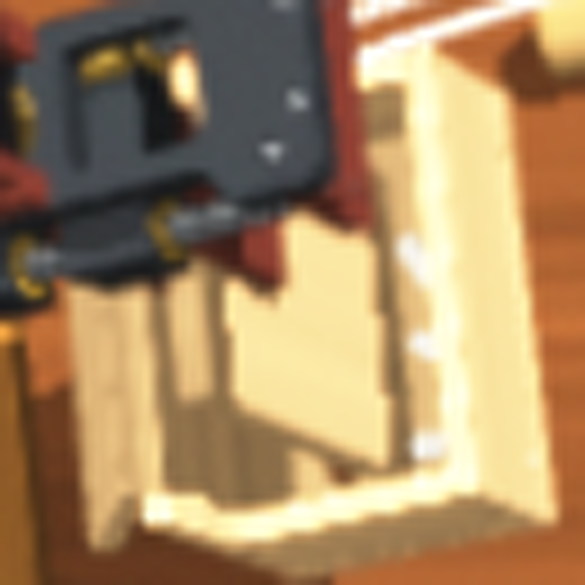

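```bash
cat >> h.py <<'E'
SIDE=dict(camera_matrix=[[381.59827402,0,257.35300737],[0,381.59827402,189.07537401],[0,0,1]],dist_coeffs=[0.02808548,0,0,0,0.],eye=[0.09803573,-0.83448522,0.68222563],attitude=[-2.22806461,0.01685176,-0.38433617])
E
cat > f3.py <<'E'
from h import *
z=lambda u,o:((np.array(u,float)+.5)/9-.5)+o
Ot=[[-42,65,50],[-42,65,0],[-42,-65,0],[42,65,0],[86,55,40],[-6,47,125],[-42,-65,50]]
Ut=z([[482,490],[555,520],[508,85],[270,575],[93,548],[233,400],[437,45]],[120,75])
Os=[[-6,47,125],[-6,-47,125],[6,47,125],[-42,65,0],[-42,-65,0],[-42,65,50],[-42,-65,50],[42,65,0],[42,65,85]]
Us=z([[170,150],[403,72],[160,128],[213,513],[537,433],[205,375],[527,287],[107,470],[80,238]],[245,65])
B=R.from_euler('z',BY).as_matrix()
def W(x,O): return np.array(O)/1000@(B@R.from_euler('zyx',x[3:]).as_matrix()).T+x[:3]
def res(x,w=(1,1)): 
    return np.r_[w[0]*(proj(TOP,W(x,Ot))-Ut).ravel(),w[1]*(proj(SIDE,W(x,Os))-Us).ravel()]
for w in((1,1),(1,.01),(.01,1)):
    r=least_squares(lambda x:res(x,w),[.578,.185,.115,0,.26,0],loss='soft_l1')
    print(w,r.x[:3].round(4),'yaw,pitch,roll',np.degrees(r.x[3:]).round(2))
    if w==(1,1): print(res(r.x).reshape(-1,2).round(1).tolist())
    M=B@R.from_euler('zyx',r.x[3:]).as_matrix()
    print(' grip pt',(r.x[:3]+M@[0,0,.093]).round(4),'tcp',[.5743,.2058,.2054],'in board:',(B.T@(r.x[:3]-BO)*1000).round(1))
E
python3 f3.py
```

```text
(1, 1) [0.5781 0.1822 0.1175] yaw,pitch,roll [-0.54 12.13 -0.83]
[[0.2, 0.1], [-0.2, 0.3], [-0.2, 0.8], [2.2, -0.2], [-0.8, -0.5], [0.0, -0.5], [-0.1, -0.4], [0.0, -2.4], [0.5, -0.2], [-0.7, -0.4], [0.7, 1.2], [-0.1, -0.3], [-0.3, 0.6], [-0.1, 0.4], [-0.0, 0.5], [-0.6, 0.2]]
 grip pt [0.5743 0.2015 0.2084] tcp [0.5743, 0.2058, 0.2054] in board: [-179.7    0.7  117.5]
(1, 0.01) [0.5778 0.1818 0.1193] yaw,pitch,roll [-0.48 12.24 -1.37]
 grip pt [0.5732 0.2011 0.2102] tcp [0.5743, 0.2058, 0.2054] in board: [-180.1    1.1  119.3]
(0.01, 1) [0.587  0.2007 0.1082] yaw,pitch,roll [-1.53 12.56 -0.64]
 grip pt [0.5835 0.2207 0.199 ] tcp [0.5743, 0.2058, 0.2054] in board: [-162.5  -10.5  108.2]
```

```bash
python3 - <<'E'
from g import *
for x,z in((-120,106),(-84,100),(-80,90),(-76,80),(-78,76)):
    print(x,z,[(t,[float(v) for v in clr(x,z,t)]) for t in (12,15,18)], tf(s([[83,37.]]),x,z,15).round(0))
E
python3 - <<'E'
from h import *
for a in ((-117,106,18),(-84,100,18),(-77,78,18)): print(a,to(*pose(*a)).round(4))
E
```

```text
-120 106 [(12, [34.1, 83.4, 51.8]), (15, [33.5, 85.0, 55.9]), (18, [34.1, 83.5, 60.5])] [[-59. 124.]]
-84 100 [(12, [23.6, 58.1, 15.3]), (15, [20.2, 60.1, 19.6]), (18, [15.6, 62.9, 24.5])] [[-23. 118.]]
-80 90 [(12, [17.6, 47.4, 10.8]), (15, [15.3, 49.4, 15.6]), (18, [9.6, 52.4, 20.5])] [[-19. 108.]]
-76 80 [(12, [11.6, 36.6, 6.8]), (15, [12.0, 38.8, 11.6]), (18, [6.2, 42.0, 16.5])] [[-15.  98.]]
-78 76 [(12, [12.8, 33.8, 8.8]), (15, [7.9, 36.6, 13.6]), (18, [2.1, 40.4, 18.5])] [[-17.  94.]]
(-117, 106, 18) [-1.02000e-02 -2.82500e+00 -3.24452e+01  5.23000e-02  0.00000e+00
  0.00000e+00]
(-84, 100, 18) [-1.12000e-02 -5.57190e+00 -6.58736e+01  5.23000e-02  0.00000e+00
  0.00000e+00]
(-77, 78, 18) [-1.19000e-02  1.38662e+01 -7.83299e+01  5.23000e-02  0.00000e+00
  0.00000e+00]
```

{"name": "drive_tool", "arguments": {"increments": [1,0,-0.5,-5,0.01,0,0,1,0,-1,-13,0.02,0,0,1,0,-2,-23,0.03,0,0,1,0,-3,-33,0.04,0,0,1,0,-4,-43,0.05,0,0,1,0,-4.6,-51,0.0523,0,0,1,0,-5,-58,0.0523,0,0,1,0,-5.3,-63,0.0523,0,0,1,0,-5.6,-65.9,0.0523,0,0,1,0,-5.6,-65.9,0.0523,0,0]}}

```text
clock: 6.6
position: [0.5667, 0.2727, 0.1934]
eef_rot: [-1.257, -0.0, -3.016]
wrist_force: [0.0, -0.1, -3.6]
width: 0.0118
```

Run:
```python
from h import *
apply([0,-5.6,-65.9,.0523,0,0])
snap('side','s4a.png');chk()
p=snap('side','s4.png'); q=snap('top','t4.png'); chk()
for a in (p,q):
  print([(np.round(d['position'],4),round(d['score'],2)) for d in bot.mark_of(a,'hang_caddy') if d['position'][2]>.05],[(np.round(d['position'],4),round(d['score'],2)) for d in bot.mark_of(a,'strip_tail') if d['position'][2]>.06])
im=cv2.imread('pics/s4.png'); cv2.imwrite('pics/s4z.png',cv2.resize(im[50:130,220:310],None,fx=7,fy=7,interpolation=cv2.INTER_CUBIC))
im=cv2.imread('pics/t4.png'); cv2.imwrite('pics/t4z.png',cv2.resize(im[65:145,80:170],None,fx=7,fy=7,interpolation=cv2.INTER_CUBIC))
B=R.from_euler('z',BY).as_matrix(); Rt=R.from_euler('y',np.radians(18)).as_matrix()
for c in ([0,0,0],[83,0,37]): print(BO+B@(np.array([-84,0,100+112])+Rt@(np.array(c)-[0,0,112]))/1000)
```

```text
t 6.6 cmd [0.5676 0.2716 0.194 ] meas [0.5667 0.2727 0.1934] rot err [-0.0002 -0.0012  0.0002] F [ 0.  -0.1 -3.6] w 0.0118 q [ 0.51  0.51  1.39 -0.3   1.38  2.03]
t 6.65 cmd [0.5676 0.2716 0.194 ] meas [0.5668 0.2722 0.1936] rot err [ 0.0001 -0.0009  0.0002] F [ 0.4 -0.4 -2.9] w 0.0118 q [ 0.51  0.51  1.39 -0.3   1.38  2.03]
t 6.75 cmd [0.5676 0.2716 0.194 ] meas [0.5669 0.2717 0.1938] rot err [ 0.0001 -0.0002  0.0001] F [-0.2  0.5 -3.6] w 0.0116 q [ 0.51  0.51  1.39 -0.3   1.38  2.03]
[(array([0.5719, 0.2468, 0.1064]), 0.75)] [(array([0.561 , 0.3349, 0.1155]), 0.67)]
[(array([0.5692, 0.2413, 0.1024]), 0.95)] [(array([0.56  , 0.332 , 0.1188]), 0.92)]
[0.57120144 0.24300473 0.10548167]
[0.56000011 0.33267917 0.11502235]
```

View pics/s4z.png

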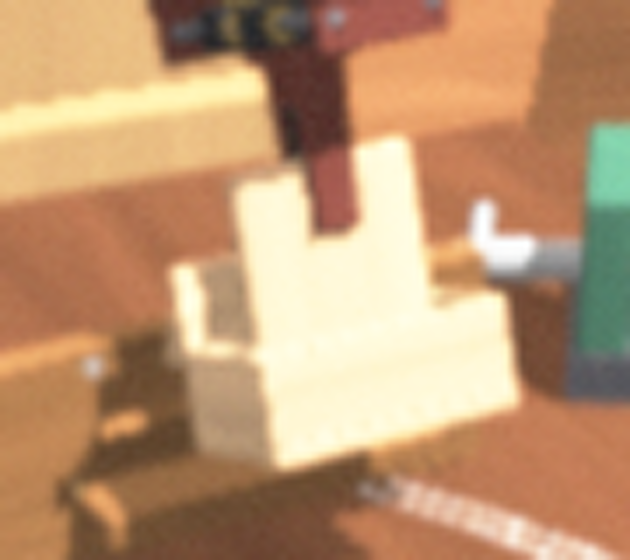

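View pics/t4z.png

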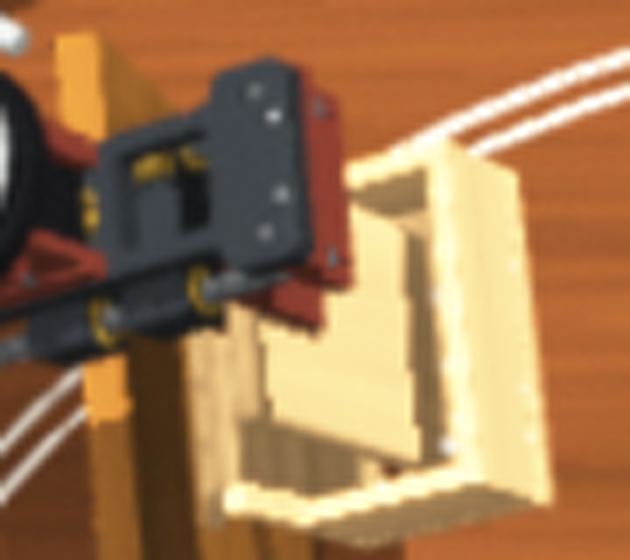

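```bash
python3 - <<'E'
from g import *
for x,z,t in((-78,87,18),(-75,77,17),(-79,68,12),(-84,60,8),(-88,53,4),(-92,47,0)):
    print(x,z,t,[(u,[float(v) for v in clr(x,z,u)]) for u in (t-3,t-1.5,t)], tf(s([[83,37.]]),x,z,t).round(0))
E
python3 - <<'E'
from h import *
for a in ((-78,87,18),(-75,77,17),(-79,68,12),(-84,60,8),(-88,53,4),(-92,47,0)): print(a,to(*pose(*a)).round(4))
E
```

```text
-78 87 18 [(15, [14.9, 45.8, 13.6]), (16.5, [12.1, 47.2, 16.0]), (18, [9.2, 48.8, 18.5])] [[-22. 102.]]
-75 77 17 [(14, [12.7, 34.8, 9.0]), (15.5, [9.8, 36.2, 11.4]), (17, [7.0, 37.9, 13.8])] [[-18.  93.]]
-79 68 12 [(9, [8.0, 25.3, 5.3]), (10.5, [10.1, 26.3, 7.6]), (12, [7.7, 27.7, 9.8])] [[-13.  89.]]
-84 60 8 [(5, [6.6, 18.5, 4.6]), (6.5, [8.6, 19.4, 6.7]), (8, [6.5, 20.7, 8.9])] [[-12.  86.]]
-88 53 4 [(1, [5.2, 12.9, 3.3]), (2.5, [7.1, 13.2, 5.2]), (4, [6.7, 14.3, 7.2])] [[-10.  84.]]
-92 47 0 [(-3, [4.5, 9.3, 2.3]), (-1.5, [6.3, 8.7, 4.1]), (0, [7.4, 9.2, 6.0])] [[-9. 84.]]
(-78, 87, 18) [-0.0117 10.5392 -9.6984  0.      0.      0.    ]
(-75, 77, 17) [-1.20000e-02  1.91199e+01 -1.59732e+01 -1.74000e-02  0.00000e+00
  0.00000e+00]
(-79, 68, 12) [-1.22000e-02  2.88143e+01 -1.66044e+01 -1.04700e-01  0.00000e+00
  0.00000e+00]
(-84, 60, 8) [-1.23000e-02  3.77833e+01 -1.56344e+01 -1.74500e-01  0.00000e+00
  0.00000e+00]
(-88, 53, 4) [-1.24000e-02  4.54010e+01 -1.52904e+01 -2.44300e-01  0.00000e+00
  0.00000e+00]
(-92, 47, 0) [-1.25000e-02  5.19779e+01 -1.46150e+01 -3.14100e-01  0.00000e+00
  0.00000e+00]
```

{"name": "drive_tool", "arguments": {"increments": [1,0,1.5,-1.4,0,0,0,1,0,4,-3.7,0,0,0,1,0,7,-6.4,0,0,0,1,0,10.5,-9.7,0,0,0,1,0,13.5,-12,-0.006,0,0,1,0,16.3,-14,-0.012,0,0,1,0,18.2,-15.4,-0.0174,0,0,1,0,19.1,-16,-0.0174,0,0,1,0,19.1,-16,-0.0174,0,0,1,0,19.1,-16,-0.0174,0,0]}}

```text
clock: 7.78
position: [0.5657, 0.2813, 0.1706]
eef_rot: [-1.274, 0.0, -3.017]
wrist_force: [0.3, 0.1, -3.1]
width: 0.012
```

Run:
```python
from h import *
apply([0,19.1,-16,-.0174,0,0])
for a in ((-79,68,12),(-84,60,8),(-88,53,4),(-92,47,0)): print(a,to(*pose(*a)).round(4))
```

```text
t 7.78 cmd [0.5665 0.2808 0.1708] meas [0.5657 0.2813 0.1706] rot err [-0.     -0.0005  0.0002] F [ 0.3  0.1 -3.1] w 0.012 q [ 0.52  0.53  1.41 -0.28  1.33  2.05]
(-79, 68, 12) [-0.0122  9.7234 -0.4353 -0.0873  0.      0.    ]
(-84, 60, 8) [-1.23000e-02  1.86741e+01  6.90600e-01 -1.57100e-01  0.00000e+00
  0.00000e+00]
(-88, 53, 4) [-1.24000e-02  2.62847e+01  1.16710e+00 -2.26900e-01  0.00000e+00
  0.00000e+00]
(-92, 47, 0) [-1.25000e-02  3.28488e+01  1.95690e+00 -2.96700e-01  0.00000e+00
  0.00000e+00]
```

{"name": "drive_tool", "arguments": {"increments": [1,0,4.9,-0.2,-0.0436,0,0,1,0,9.7,-0.4,-0.0873,0,0,1,0,14.2,0.1,-0.122,0,0,1,0,18.7,0.7,-0.157,0,0,1,0,22.5,0.9,-0.192,0,0,1,0,26.3,1.2,-0.227,0,0,1,0,29.6,1.6,-0.262,0,0,1,0,32,1.9,-0.288,0,0,1,0,32.8,2,-0.2967,0,0,1,0,32.8,2,-0.2967,0,0]}}

```text
clock: 8.62
position: [0.5671, 0.269, 0.1398]
eef_rot: [-1.57, -0.0, -3.018]
wrist_force: [0.7, 0.3, -4.2]
width: 0.0119
```

Run:
```python
from h import *
apply([0,32.8,2,-.2967,0,0])
snap('side','s5a.png')
p=snap('side','s5.png'); q=snap('top','t5.png'); chk()
for a in (p,q):
  print([(np.round(d['position'],4),round(d['score'],2)) for d in bot.mark_of(a,'hang_caddy') if d['position'][2]>.02],[(np.round(d['position'],4),round(d['score'],2)) for d in bot.mark_of(a,'strip_tail') if d['position'][2]>.05])
im=cv2.imread('pics/s5.png'); cv2.imwrite('pics/s5z.png',cv2.resize(im[65:145,210:310],None,fx=7,fy=7,interpolation=cv2.INTER_CUBIC))
im=cv2.imread('pics/t5.png'); cv2.imwrite('pics/t5z.png',cv2.resize(im[65:145,80:170],None,fx=7,fy=7,interpolation=cv2.INTER_CUBIC))
B=R.from_euler('z',BY).as_matrix()
for c in ([-92,0,47],[-9,0,84]): print(BO+B@np.array(c)/1000)
```

```text
t 8.62 cmd [0.5679 0.2694 0.1401] meas [0.5671 0.269  0.1398] rot err [ 0.0005  0.0004 -0.0003] F [ 0.7  0.3 -4.2] w 0.0119 q [ 0.33  0.48  1.54 -0.    1.13  1.78]
t 8.77 cmd [0.5679 0.2694 0.1401] meas [0.5672 0.2702 0.14  ] rot err [ 0.0005 -0.0009  0.0004] F [-0.8 -0.  -3.3] w 0.0117 q [ 0.33  0.48  1.54 -0.    1.13  1.78]
[(array([0.5646, 0.2719, 0.0529]), 0.85), (array([0.5546, 0.3528, 0.0847]), 0.65)] [(array([0.5568, 0.3557, 0.0822]), 0.6)]
[] [(array([0.5567, 0.3505, 0.0845]), 0.7)]
[0.5679032  0.26940944 0.047     ]
[0.55761553 0.3517694  0.084     ]
```

View pics/s5z.png

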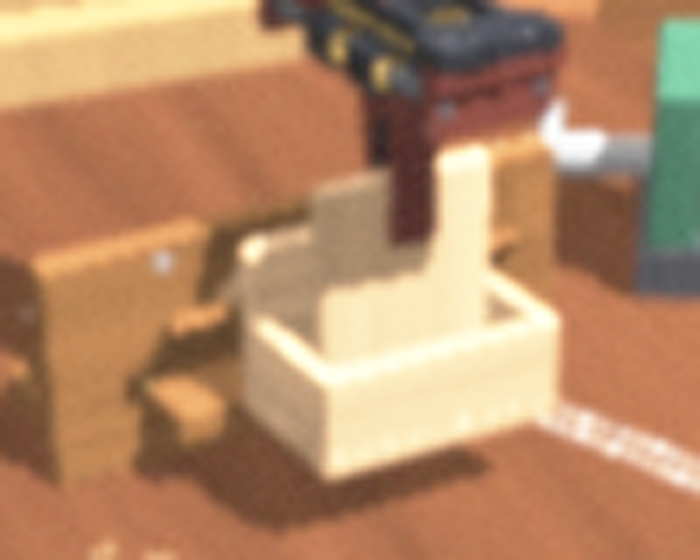

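View pics/t5z.png

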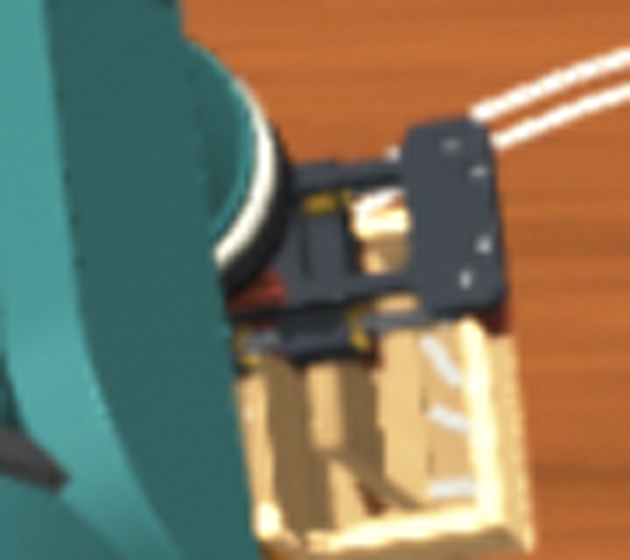

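Run:
```python
from h import *
for a in ((-92,47,0),(-89,37,0),(-89,32,0)): print(a,to(*pose(*a)).round(4))
```

```text
(-92, 47, 0) [-0.0125  0.0593 -0.027  -0.      0.      0.    ]
(-89, 37, 0) [-0.0128 10.0591 -3.0274 -0.      0.      0.    ]
(-89, 32, 0) [-1.30000e-02  1.50591e+01 -3.02760e+00 -0.00000e+00  0.00000e+00
  0.00000e+00]
```

{"name": "drive_tool", "arguments": {"increments": [1,0,1,-0.3,0,0,0,1,0,2,-0.6,0,0,0,1,0,3.5,-1,0,0,0,1,0,5,-1.5,0,0,0,1,0,6.5,-2,0,0,0,1,0,8,-2.4,0,0,0,1,0,9,-2.7,0,0,0,1,0,10,-3,0,0,0,1,0,10,-3,0,0,0,1,0,10,-3,0,0,0]}}

```text
clock: 9.8
position: [0.5666, 0.2729, 0.1297]
eef_rot: [-1.571, -0.0, -3.017]
wrist_force: [-0.2, 0.6, -3.3]
width: 0.0118
```

Run:
```python
from h import *
apply([0,10,-3,0,0,0])
```

```text
t 9.8 cmd [0.5675 0.2724 0.1301] meas [0.5666 0.2729 0.1297] rot err [-0.0001 -0.0006 -0.0001] F [-0.2  0.6 -3.3] w 0.0118 q [0.34 0.49 1.54 0.   1.11 1.78]
```

{"name": "drive_tool", "arguments": {"increments": [1,0,0.4,0,0,0,0,1,0,0.8,0,0,0,0,1,0,1.2,0,0,0,0,1,0,1.6,0,0,0,0,1,0,2,0,0,0,0,1,0,2.4,0,0,0,0,1,0,2.8,0,0,0,0,1,0,3,0,0,0,0,1,0,3,0,0,0,0,1,0,3,0,0,0,0]}}

```text
clock: 10.63
position: [0.5666, 0.2729, 0.1267]
eef_rot: [-1.571, -0.0, -3.017]
wrist_force: [0.2, -0.3, -2.7]
width: 0.0117
```

Run:
```python
from h import *
apply([0,3,0,0,0,0])
```

```text
t 10.63 cmd [0.5675 0.2724 0.1271] meas [0.5666 0.2729 0.1267] rot err [-0.0001 -0.0005 -0.    ] F [ 0.2 -0.3 -2.7] w 0.0117 q [0.34 0.49 1.55 0.   1.1  1.78]
```

{"name": "drive_tool", "arguments": {"increments": [1,0,0.25,0,0,0,0,1,0,0.5,0,0,0,0,1,0,0.75,0,0,0,0,1,0,1,0,0,0,0,1,0,1.25,0,0,0,0,1,0,1.5,0,0,0,0,1,0,1.75,0,0,0,0,1,0,2,0,0,0,0,1,0,2,0,0,0,0,1,0,2,0,0,0,0]}}

```text
clock: 11.47
position: [0.5667, 0.2731, 0.1248]
eef_rot: [-1.571, 0.0, -3.017]
wrist_force: [0.1, 1.0, -2.6]
width: 0.0116
```

Run:
```python
from h import *
apply([0,2,0,0,0,0])
```

```text
t 11.47 cmd [0.5675 0.2724 0.1251] meas [0.5667 0.2731 0.1248] rot err [-0.0004 -0.0006  0.0003] F [ 0.1  1.  -2.6] w 0.0116 q [0.34 0.5  1.55 0.   1.1  1.78]
```

{"name": "drive_tool", "arguments": {"increments": [0.4,0,0,0,0,0,0,0.4,0,0,0,0,0,0,0.4,0,0,0,0,0,0,0.4,0,0,0,0,0,0,0.4,0,0,0,0,0,0,0.4,0,0,0,0,0,0,0.4,0,0,0,0,0,0,0.4,0,0,0,0,0,0,0.4,0,0,0,0,0,0,0.4,0,0,0,0,0,0]}}

```text
clock: 12.3
position: [0.5667, 0.2729, 0.1247]
eef_rot: [-1.571, -0.0, -3.017]
wrist_force: [-0.7, 1.2, -0.5]
width: 0.0526
```

Run:
```python
from h import *
chk()
p=snap('side','s6.png'); q=snap('top','t6.png')
for a in (p,q):
  print([(np.round(d['position'],4),round(d['score'],2)) for d in bot.mark_of(a,'hang_caddy') if d['position'][2]>.015],[(np.round(d['position'],4),round(d['score'],2)) for d in bot.mark_of(a,'strip_tail') if d['position'][2]>.05])
B=R.from_euler('z',BY).as_matrix()
for c in ([-87,0,30],[-4,0,67]): print(BO+B@np.array(c)/1000)
im=cv2.imread('pics/s6.png'); cv2.imwrite('pics/s6z.png',cv2.resize(im[65:145,210:310],None,fx=7,fy=7,interpolation=cv2.INTER_CUBIC))
```

```text
t 12.3 cmd [0.5675 0.2724 0.1251] meas [0.5667 0.2729 0.1247] rot err [-0.0001 -0.0006 -0.    ] F [-0.7  1.2 -0.5] w 0.0526 q [0.34 0.5  1.55 0.   1.1  1.78]
[(array([0.5711, 0.2804, 0.0314]), 0.9)] []
[(array([0.568 , 0.2751, 0.0283]), 0.6)] [(array([0.5569, 0.3533, 0.0692]), 0.89)]
[0.56728346 0.27437088 0.03      ]
[0.55699579 0.35673085 0.067     ]
```

View pics/s6z.png

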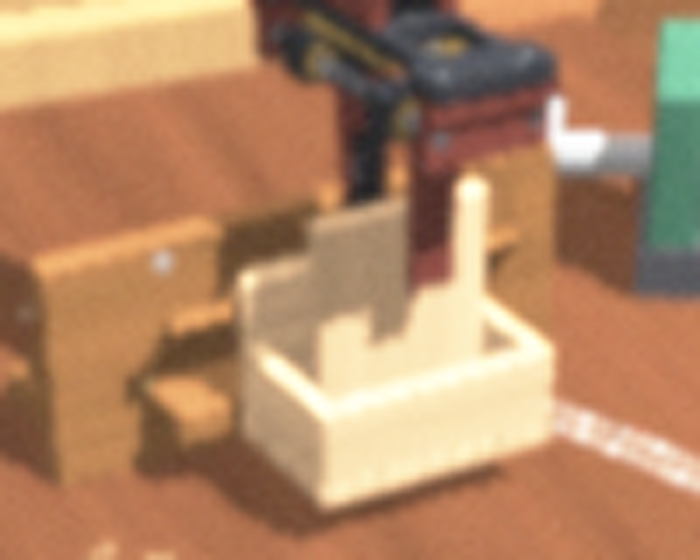

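The caddy is hanging, with its origin at about z 0.03. I'll retreat straight up.

{"name": "drive_tool", "arguments": {"increments": [0.4,0,-5,0,0,0,0,0.4,0,-15,0,0,0,0,0.4,0,-30,0,0,0,0,0.4,0,-50,0,0,0,0,0.4,0,-75,0,0,0,0,0.4,0,-100,0,0,0,0,0.4,0,-125,0,0,0,0,0.4,0,-140,0,0,0,0,0.4,0,-150,0,0,0,0,0.4,0,-150,0,0,0,0]}}

```text
clock: 13.43
position: [0.5681, 0.2734, 0.2781]
eef_rot: [-1.572, 0.005, -3.017]
wrist_force: [0.7, -0.2, 0.8]
width: 0.0525
```

{"name": "drive_tool", "arguments": {"increments": [0.4,0,0,10,0,0,0,0.4,0,0,30,0,0,0,0.4,0,0,60,0,0,0,0.4,0,0,90,0,0,0,0.4,0,0,120,0,0,0,0.4,0,0,150,0,0,0,0.4,0,0,180,0,0,0,0.4,0,0,210,0,0,0,0.4,0,0,230,0,0,0,0.4,0,0,240,0,0,0]}}

```text
clock: 14.27
position: [0.5956, 0.0315, 0.2729]
eef_rot: [-1.57, -0.003, -3.019]
wrist_force: [0.3, -0.0, -0.2]
width: 0.0527
```

Run:
```python
from h import *
apply([0,-150,0,0,0,0]);apply([0,0,240,0,0,0])
p=snap('side','s7.png'); q=snap('top','t7.png')
for a in (p,q):
  print([(np.round(d['position'],4),round(d['score'],2)) for d in bot.mark_of(a,'hang_caddy') if d['position'][2]>.015],[(np.round(d['position'],4),round(d['score'],2)) for d in bot.mark_of(a,'strip_tail') if d['position'][2]>.05],[(np.round(d['position'],4),round(d['score'],2)) for d in bot.mark_of(a,'plain_caddy')])
B=R.from_euler('z',BY).as_matrix(); o=BO+B@[-.087,0,.03]
def draw(cam,f,x0,y0,w,h,k,out):
    im=cv2.imread('pics/'+f); big=cv2.resize(im[y0:y0+h,x0:x0+w],None,fx=k,fy=k,interpolation=cv2.INTER_CUBIC)
    def L(a,b,c,M=B,oo=o):
        P=np.array([a,b])/1000@M.T+oo; q=((proj(cam,P)-[x0,y0]+.5)*k).astype(int)
        cv2.line(big,tuple(q[0].tolist()),tuple(q[1].tolist()),c,1)
    G=(0,200,0);Bl=(255,0,0)
    for y in(-65,65):
        L([-42,y,50],[42,y,50],G);L([-42,y,0],[-42,y,50],G)
    for z in(0,50): L([-42,-65,z],[-42,65,z],G)
    L([42,-65,85],[42,65,85],G)
    for x in(-6,6): L([x,-47,125],[x,47,125],Bl)
    cv2.imwrite('pics/'+out,big)
draw(SIDE,'s7.png',205,65,110,85,6,'s7z.png'); draw(TOP,'t7.png',75,55,110,130,4.6,'t7z.png')
```

```text
t 14.27 cmd [0.5675 0.2724 0.2751] meas [0.5956 0.0315 0.2729] rot err [ 0.0004  0.0019 -0.0033] F [ 0.3 -0.  -0.2] w 0.0527 q [-0.06  0.32  1.45 -0.    1.38  1.39]
t 14.27 cmd [0.5973 0.0342 0.2751] meas [0.5956 0.0315 0.2729] rot err [ 0.0004  0.0019 -0.0033] F [ 0.3 -0.  -0.2] w 0.0527 q [-0.06  0.32  1.45 -0.    1.38  1.39]
[(array([0.5684, 0.2794, 0.0338]), 0.81)] [] [(array([ 0.4791, -0.2698, -0.0029]), 0.86)]
[] [(array([0.5591, 0.3541, 0.0746]), 0.48)] [(array([ 0.4791, -0.2677,  0.003 ]), 0.73)]
```

View pics/s7z.png

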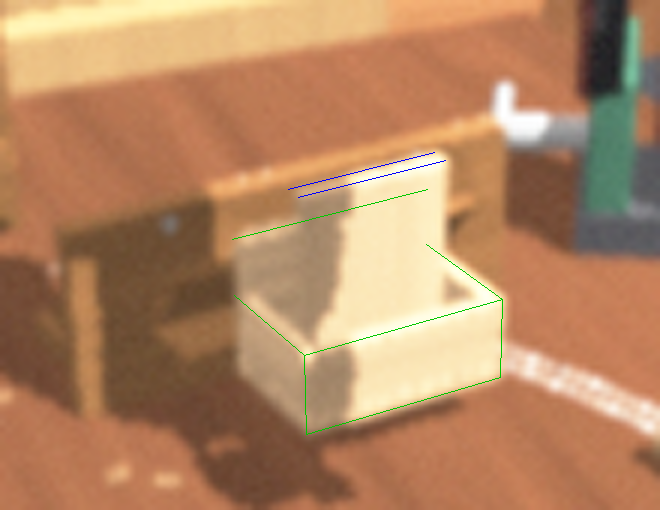

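View pics/t7z.png

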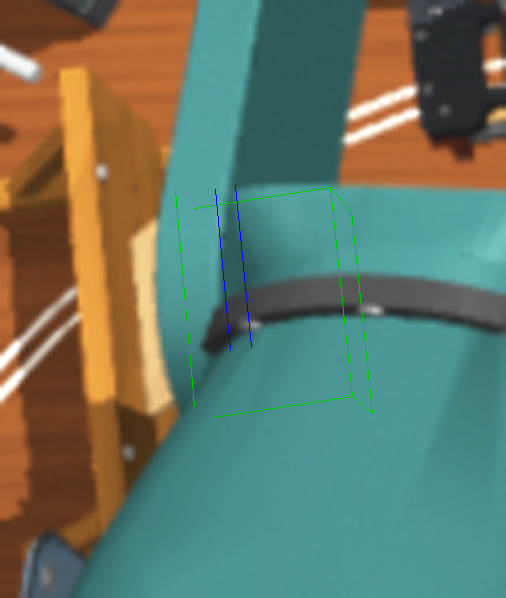

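View pics/s7.png

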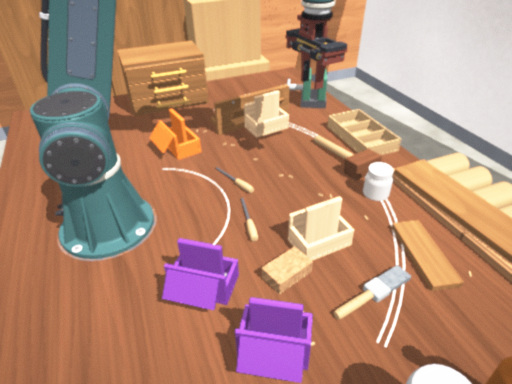

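The side overlay of the ideal home pose fits the hanging caddy to about a pixel, and the plain caddy hasn't moved. I'm handing in.

Run:
```python
from h import *
chk(); print(bot.finish_job())
```

```text
t 14.67 cmd [0.5973 0.0342 0.2751] meas [0.5963 0.036  0.2746] rot err [-0.0005 -0.0022 -0.0003] F [0.3 0.7 0.5] w 0.0526 q [-0.06  0.31  1.45  0.    1.38  1.39]
the job is handed in; nothing more can be done
None
```

The caddy with the strip is hanging on the cleat and the job is handed in at 14.7 s. I gripped it by the handle, tilted it 15–18° (its top towards the board) to bring the strip over the cleat, then levelled it. I lowered it to about 2 mm above home, let go, and moved the arm clear.

**Last checks:**
- **Hanging pose:** the side picture fits the ideal home pose (level, square, middle of the cleat, 30 mm above the bench) to about a pixel. The networks put the caddy's origin at z 0.031 and 0.028 m just after release, and 0.034 m after the retreat; home is 0.030 m.
- **Plain caddy:** it hasn't moved, at (0.479, -0.27).
- **Forces:** the readings taken at the end of each move never exceeded about 4 N, which is the caddy's weight.

**What disagreed or could not be checked:**
- **Tilt before the cleat:** a corner fit gave 12° while the tool read 15°, so I raised the tool tilt to 18° before crossing. The networks' points there suggested about 16–17°.
- **Overshoot:** the tool swung a few mm past its target (about 12 mm in the picture) after the fast carry, so I made the later moves slower.
- **Final top view:** the arm hid the caddy, so squareness at the end rests on the side picture. The top camera's only strip reading there, a weak one, was about 7 mm higher than home.

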